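# Feed a strip into the laser cutter and hold its sprung lid at the index

### The arm

A 6-joint arm with a two-finger parallel gripper is mounted at the origin on the work surface. World frame = base frame: x ahead of the robot, y to its left, z up, the work surface at z = 0. Lengths are in m, angles in rad, forces in N, time in s.
With the tool pointing down it reaches from about 0.375 to 0.9 m from the base axis. Payload 3.1 kg.
Tool frame: the origin (TCP) lies at the very end of the fingers, on their centre line; the grasp point (between the pads) lies 19 mm behind it; z points along the fingers, y is the line along which they close (so a half turn about z gives the same grasp; the last joint's range is limited). The gripper opens to 87 mm and grips with 3 to 60 N. Pads are 19 mm wide; open, the fingers measure 117 mm over their backs; the gripper's body (75 mm by 190 mm) begins 51 mm behind the grasp point.
Start: joints at [0.933, 0.527, 1.433, -0, 1.181, -0.178], TCP at [0.277, 0.56, 0.223] pointing down, gripper open.
Joint ranges: [-3.08, 3.08], [-0.75, 2.2], [0.22, 2.44], [-1.43, 4.57], [0, 2.65], [-2.85, 2.85]. Speed limits (rad/s): [2.79, 2.79, 3.14, 3.14, 3.14, 3.14].

### API

Orientations are given as a unit quaternion [x, y, z, w].
In Python, from rig import robot gives the robot as it stands. The module is installed in compiled form; this text tells all that it offers.
- The arm moves only by the tool servo_tool, never from a script. Its argument "rows" is one flat list of numbers, 5 for each row, row after row: the closure, from -1 (fully open) to 1 (shut), so that 0 is half open, then the shift along the tool's x, y, z in m, then the turn about the tool's z in degrees. A call has 1 to 5 rows; each row shifts and turns the commanded pose from where the row before left it, along the tool's axes as they then stand; what a row does not reach is not made up. A row lasts 1/12 s, in which the tool goes at most 41.7 mm and 7.16 degrees, less where a joint would pass 70% of its speed; a pose out of reach is approached as far as the arm can. A call with a gripper value outside its range is refused whole. The fingers move at their own pace and stop on an object; "newtons" is the grip in N (left out, the last holds). Time passes only in rows, so rows that do not move let the fingers close. It gives the time, the measured TCP pose, the force, the opening and the grip force at its end, in the units of the state.
- robot.get_obs(): the state, without advancing time (a new reading comes with each control period).
- robot.camera(name): name is "scene" or "top"; returns a dict with "pixels" (420x560x3 uint8, red, green, blue), "intrinsics" (3x3 intrinsics, pixels), "rvec" (rotation vector, rad) and "tvec" (3), from world to camera coordinates, as OpenCV has them. Camera axes: x right, y down, z forward; pixel columns grow to the right and rows downward; lengths in m; the calibration is good to about 2 mm. A picture is of the moment at which its call begins. There is no depth.
- robot.hand_in(): hands the job in; it is judged then, once.
Trained networks look in a picture, given as the dict that the camera call returned (one of the last four; its "shot" number tells which), for a name from the list of things; names that differ only in an ending like _2 or _b are one class to them, and where a whole thing is asked for, a point or a joint stands for the part that bears it (a point fixed in the world has none). Each returns a list of dicts, best first, with "score" (0 to 1); they miss things now and then, are a little off and sometimes report something else, mostly with a low value. They report only what shows in the picture. A call takes as long as a camera call.
- robot.spot_in(picture, query): "at" ([x, y, z] in m, in world coordinates, good to about 4 mm: the middle of the surface that is visible of it).
- robot.outline_of(picture, query): "region" (420x560 bool, what is visible of it).
- robot.place_of(picture, query): "at" ([x, y, z] in m, in world coordinates, good to about 4 mm: a listed point, or the origin of a listed thing).
The state is a dict: "time": time; "q": joint angles; "joint_velocities": joint speeds; "joint_torque": joint torques, N m; "position": TCP position; "tool_rot": TCP orientation; "ft_force": force on the tool from outside, world axes, zero at the start; "moment": the same for the moment, N m; "grip_width": finger opening in m; "grip_force": force on a finger pad.
Only numpy, scipy, OpenCV 4.12 (cv2) and the standard library are available. Lean on these libraries where they do the work, as an engineer would, in place of code of your own. Each camera call takes 0.05 s, during which the arm holds its last target. There are 200 camera calls.

### The job

With the laser cutter's lid still shut, feed the basswood strip from the infeed tray through the front slot until it is fully home against the stop inside. Then lift the lid by its handle against the hinge spring until the lid's pointer meets the index clamp on the side quadrant, without swinging it well past, so the extractor still catches the fumes while I reach in and pin the strip. The lid drops shut if let go, so finish still holding it steady there by the handle, and leave the index and everything else on the bench where it is.

Things in the scene. Friction and masses are not known exactly. Their poses are not given: they have to be found in the camera images.
- cutter: Compact desktop laser cutter, grey case 340 deep x 380 wide x 100 mm high, white-framed lid, fixed to the bench. Origin: centre of its underside, on the bench. x axis from its front (tray, feed slot, lid handle) to its rear (hinge; extraction filter 200 mm high behind), z up; front face at x = -170 mm. Bed, slot sill and tray are all 45 mm above the bench.
- slot (a point): Middle of the feed slot's sill at the front face, 45 mm above the bench. Slot 72 mm wide, 24 high; two 20 mm high cheeks flare out 38 mm in front of it (mouth about 105 mm wide); inside, guide rails 72 mm apart run to the stop. The steel infeed tray, 150 mm wide, centred on the slot, reaches 370 mm out from the front.
- stop (a point): Middle of the stop bar's face inside the case, at the strip's half thickness; 190 mm behind the front face. A strip is home when its nose touches it.
- strip: Loose basswood strip, 340 long x 56 wide x 10 mm thick, about 80 g, lying flat on the infeed tray with its nose 15 to 50 mm short of the slot, a little askew. Origin: centre of its underside; its x axis runs along it, towards the slot. When it is home 150 mm of it still sticks out of the front.
- strip_nose (a point): Middle of the strip's leading end (the one that goes in), at half thickness.
- strip_tail (a point): Middle of the strip's trailing end, at half thickness.
- lid (a joint): Opening angle of the lid, rad: 0 shut (as at the start), growing as it opens, 1.2 at most. A 325 mm deep frame 45 mm thick with a clear window, hinged along the cutter's rear edge; a spring and its weight of about 0.9 kg pull it shut: the lift needed at the handle is about 8 N when shut, 11 N at 0.5 rad.
- lid_hinge (a point): Middle of the hinge line, which runs along the cutter's y axis, 155 mm behind the cutter's centre and 100 mm above the bench.
- lid_handle (a point): The lid's steel bar handle: round bar 12 mm thick, 110 mm long, parallel to the cutter's y axis, its centre 45 mm ahead of the lid's front face on two end posts, 370 mm from the hinge line; shut, it is 130 mm above the bench and the lid's top 145 mm. This point: middle of the bar (lid_handle_bar in the rules). It turns with the lid.
- pointer_tip (a point): Tip of the thin steel pointer on the lid's side (the cutter's -y side, facing away from the robot), 205 mm from the hinge line, level with it when the lid is shut. It moves up with the lid.
- index_mark (a point): Tip of the small dark index clamp on the steel quadrant band on the same side, also 205 mm from the hinge line: the pointer tip comes here when the lid is at the wanted angle (between 0.28 and 0.5 rad). x axis towards the hinge line, z axis along the arc in the opening direction. It stays put unless pushed.
- glue_bottle: Yellow glue bottle, 44 mm across, 150 mm tall, standing beside the tray; origin under its centre. Not to be disturbed.
- clear_cup: Clear plastic cup, 72 mm across, 100 mm tall, standing beside the tray; origin under its centre. Not to be disturbed.
- block_a: Wooden block 55 x 30 x 18 mm beside the tray. Not to be disturbed.
- block_b: Wooden block of the same size beside the tray. Not to be disturbed.
- block_c: Wooden block of the same size beside the tray. Not to be disturbed.

How it is judged:
On the way, in this order (a step that is already met when the one before it is completed fails the run):
1. strip fed fully home against the stop, the lid still shut (x of strip_nose in the frame of cutter above 0.012 m and y of strip_nose in the frame of cutter between -0.02 and 0.02 m and angle between the x axis of strip and the x axis of cutter, either way round below 0.12 rad and angle between strip's own z axis and vertical below 0.06 rad and value of joint lid below 0.04 rad), for 0.2 s.
2. lid lifted by the handle to the index (distance between pointer_tip and index_mark below 0.016 m and contact force between the fingers and lid_handle_bar above 3 N), for 0.3 s.
At the end, for the whole second after the job is handed in: The fingers hold the lid by its handle (over 3 N), steady (under 0.05 rad/s), with the pointer tip within 16 mm of the index (about 4.5 degrees); the strip lies flat in its guides, straight within 0.12 rad, its nose within 8 mm of the stop (all of step 2 and x of strip_nose in the frame of cutter above 0.012 m and y of strip_nose in the frame of cutter between -0.02 and 0.02 m and angle between the x axis of strip and the x axis of cutter, either way round below 0.12 rad and angle between strip's own z axis and vertical below 0.06 rad and velocity of joint lid between -0.05 and 0.05 rad/s); the arm keeps its last pose, push and grip.
It fails at once if the lid swings well past the index (over 35 mm at the pointer, 10 degrees) (z of pointer_tip in the frame of index_mark above 0.035 m).
It fails at once if the index clamp is moved (distance of index_mark from where it was at the start of the episode above 0.008 m).
It fails at once if a thing lying about the bench is disturbed (moved over 30 mm) (distance of any of glue_bottle, clear_cup, block_a, block_b, block_c from where it was at the start of the episode above 0.03 m).
It also fails if it takes over 50 s, if anything falls off the work surface, if the arm or the gripper's body presses on something with over 40 N, if the wrist force passes 120 N, or if a joint passes its speed limit or range.

## Working session

There is one attempt and no reset: what is moved stays moved. The work goes in short steps, Python scripts to look and compute and a tool call to move; the robot and the scene stay as the last step left them, time stands still between calls to the robot, and variables do not carry over. Pictures are saved under pics/ and viewed, at most 10 in all, crops included, and the job is handed in when it is done.

Besides the shell and the picture viewer there is one more tool, called after "Request:" as name(argument=value, ...) on one line, values as JSON. servo_tool: Moves the arm, as the interface text tells. Its arguments: {"type":"object","properties":{"rows":{"type":"array","items":{"type":"number"}},"newtons":{"type":"number"}},"required":["rows"]}

```bash
mkdir -p pics; cat > h.py <<'E'
import numpy as np, cv2
from scipy.spatial.transform import Rotation as R
from rig import robot
def look(names, cams=("scene","top"), save=None):
    for c in cams:
        p=robot.camera(c)
        if save: cv2.imwrite(f"pics/{save}_{c}.png",p["pixels"][:,:,::-1])
        for n in names:
            r=robot.place_of(p,n)
            print(c,n,[(np.round(d["at"],4).tolist(),round(d["score"],2)) for d in r[:3]])
E
python3 - <<'E'
from h import *
o=robot.get_obs();print({k:np.round(v,3).tolist() for k,v in o.items()})
look(["cutter","slot","stop","strip_nose","strip_tail","lid_hinge","lid_handle","pointer_tip","index_mark","glue_bottle","clear_cup","block_a"],save="a")
a=cv2.imread("pics/a_scene.png");b=cv2.imread("pics/a_top.png")
E
```

```text
{'time': 0.0, 'q': [0.934, 0.528, 1.434, 0.0, 1.181, -0.178], 'joint_velocities': [0.002, -0.0, -0.0, -0.001, 0.001, 0.001], 'joint_torque': [-0.001, -44.004, -17.659, 0.063, 0.058, -0.0], 'position': [0.276, 0.56, 0.222], 'tool_rot': [0.227, 0.974, -0.001, -0.0], 'ft_force': [0.169, 0.09, 0.041], 'moment': [-0.026, -0.045, -0.004], 'grip_force': 0.0, 'grip_width': 0.087}
scene cutter []
scene slot [([0.5199, 0.0422, 0.0506], 0.58)]
scene stop []
scene strip_nose [([0.5117, 0.0165, 0.0508], 0.89)]
scene strip_tail [([0.4805, -0.3246, 0.0539], 0.61), ([0.5111, -0.0034, 0.1281], 0.24)]
scene lid_hinge []
scene lid_handle [([0.5137, -0.0064, 0.1289], 0.59)]
scene pointer_tip []
scene index_mark [([0.7306, 0.1725, 0.1958], 0.62)]
scene glue_bottle [([0.3474, -0.0504, -0.0014], 0.84), ([0.6766, -0.0736, -0.001], 0.67), ([0.6557, -0.1779, -0.0001], 0.15)]
scene clear_cup [([0.6754, -0.0742, 0.0006], 0.86)]
scene block_a [([0.653, -0.2338, -0.0013], 0.91), ([0.6564, -0.1791, -0.0017], 0.84), ([0.3427, -0.1776, 0.0009], 0.74)]
top cutter [([0.5239, 0.2117, 0.0047], 0.68), ([0.6502, -0.2369, 0.0014], 0.23)]
top slot [([0.5197, 0.045, 0.0407], 0.67)]
top stop [([0.6555, -0.1764, -0.0012], 0.4)]
top strip_nose [([0.5152, 0.0161, 0.047], 0.64), ([0.6526, -0.1788, 0.0014], 0.21)]
top strip_tail [([0.4761, -0.3281, 0.0485], 0.76)]
top lid_hinge []
top lid_handle [([0.5155, -0.0029, 0.1331], 0.69)]
top pointer_tip [([0.7325, 0.1509, 0.1016], 0.73)]
top index_mark [([0.6477, -0.2378, 0.0039], 0.61)]
top glue_bottle [([0.3458, -0.0501, -0.0022], 0.65)]
top clear_cup [([0.6738, -0.0773, -0.0026], 0.94), ([0.345, -0.176, -0.0025], 0.75)]
top block_a [([0.652, -0.1759, -0.0002], 0.6), ([0.3434, -0.1763, -0.004], 0.59), ([0.6523, -0.2384, 0.005], 0.55)]
```

View pics/a_scene.png

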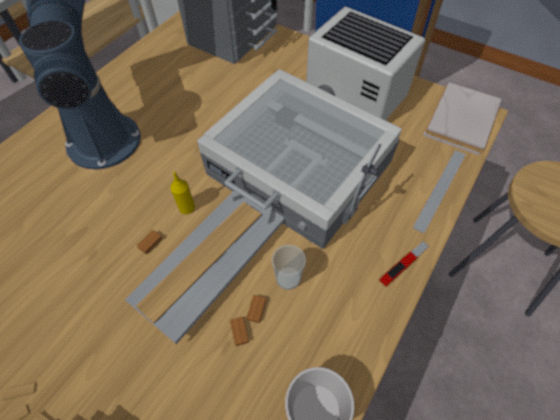

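View pics/a_top.png

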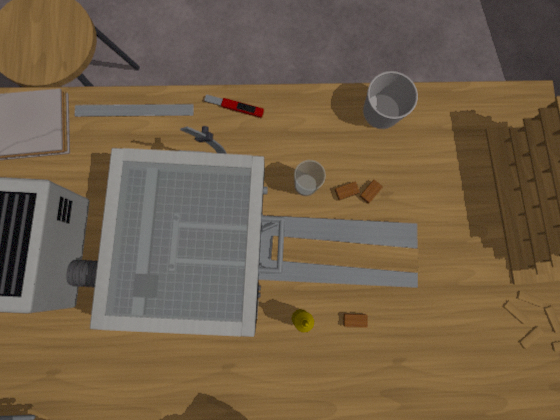

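The scene shot shows the cutter with its front facing −y world. The top shot shows the handle bar at about (282,247), and the wood strip between the grey tray bands (rows 230–275). The strip blends in with the bench. I'll fit the cutter yaw from the lid corners and tray corners.

```bash
cat >> h.py <<'E'
def ray(p,uv,z):
    Rm=cv2.Rodrigues(np.array(p["rvec"],float))[0];t=np.array(p["tvec"],float).ravel()
    c=-Rm.T@t; d=Rm.T@np.linalg.inv(p["intrinsics"])@np.array([*uv,1.]); return c+d*(z-c[2])/d[2]
E
python3 - <<'E'
from h import *
p=robot.camera("top")
L=[ray(p,u,.145) for u in [(264,157),(256,334),(113,150),(94,330)]]
print("lid",np.round(L,3)[:,:2].tolist())
print("front yaw",np.arctan2((L[1]-L[0])[1],-(L[1]-L[0])[0]))
for u in [(416,222),(416,248),(417,270),(417,286)]: print("tray",np.round(ray(p,u,.045),4))
im=p["pixels"]
cv2.imwrite("pics/b.png",cv2.resize(im[180:300,230:430],(800,480),interpolation=cv2.INTER_CUBIC)[:,:,::-1])
look(["strip_nose","strip_tail","lid_handle","slot","pointer_tip","index_mark"])
E
```

```text
lid [[0.704, 0.028], [0.333, 0.053], [0.726, 0.354], [0.351, 0.377]]
front yaw 0.06660218172146183
tray [ 0.5668 -0.3304  0.045 ]
tray [ 0.505  -0.3251  0.045 ]
tray [ 0.4537 -0.3231  0.045 ]
tray [ 0.417  -0.3199  0.045 ]
scene strip_nose [([0.5149, 0.0144, 0.049], 0.65)]
scene strip_tail [([0.4791, -0.3242, 0.0524], 0.56)]
scene lid_handle [([0.5137, -0.0051, 0.1276], 0.7), ([0.5138, 0.0173, 0.0499], 0.68), ([0.52, 0.0442, 0.0501], 0.44)]
scene slot [([0.5192, 0.0427, 0.0489], 0.79)]
scene pointer_tip [([0.7285, 0.1519, 0.1024], 0.86)]
scene index_mark [([0.7291, 0.1715, 0.1972], 0.59), ([0.7279, 0.1518, 0.1013], 0.49), ([0.3426, -0.1777, 0.001], 0.22)]
top strip_nose [([0.519, 0.0144, 0.0508], 0.57)]
top strip_tail [([0.4798, -0.3277, 0.0516], 0.79)]
top lid_handle [([0.515, -0.0053, 0.1312], 0.6)]
top slot [([0.516, 0.0415, 0.0427], 0.59)]
top pointer_tip [([0.3457, -0.0498, -0.0016], 0.75), ([0.7302, 0.1494, 0.1007], 0.59), ([0.5145, 0.012, 0.0488], 0.37)]
top index_mark [([0.7312, 0.169, 0.1945], 0.44), ([0.5175, 0.042, 0.042], 0.36), ([0.3459, -0.1762, -0.0028], 0.34)]
```

View pics/b.png

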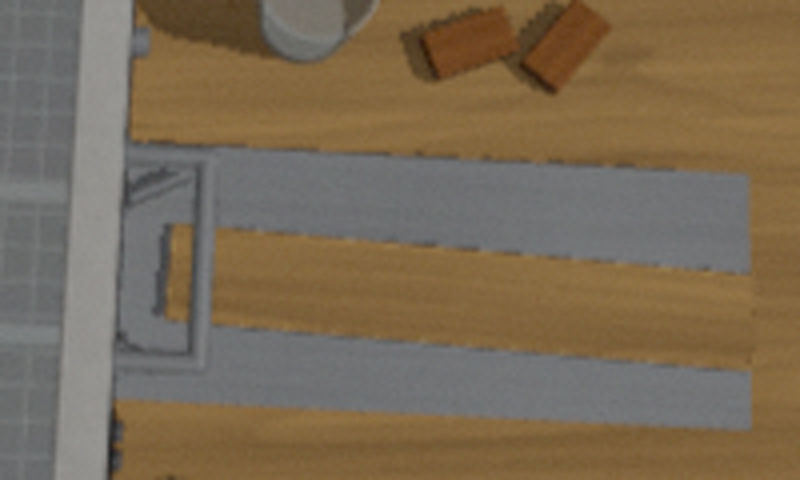

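Request:
servo_tool(rows=[-1, 0, 0, -0.04, 7, -1, 0, 0, -0.04, 7, -1, 0, 0, 0, 7, -1, 0, 0, 0, 7, -1, 0, 0, 0, 7], newtons=30)

```text
time: 2.47
position: [0.277, 0.5607, 0.3039]
tool_rot: [0.512, 0.859, 0.001, 0.0]
ft_force: [0.1, 0.2, -0.3]
grip_width: 0.087
grip_force: 0.0
```

Request:
servo_tool(rows=[-1, 0, 0, 0, 7, -1, 0, 0, 0, 7, -1, 0, 0, 0, 7, -1, 0, 0, 0, 7, -1, 0, 0, 0, 7])

```text
time: 2.88
position: [0.2767, 0.5603, 0.3025]
tool_rot: [0.747, 0.665, -0.0, 0.0]
ft_force: [-0.4, -0.0, 0.1]
grip_width: 0.0867
grip_force: 0.0
```

Request:
servo_tool(rows=[-1, -0.0377, 0.0135, 0, 0, -1, -0.0377, 0.0135, 0, 0, -1, -0.0377, 0.0135, 0, 0, -1, -0.0377, 0.0135, 0, 0, -1, -0.0377, 0.0135, 0, 0])

```text
time: 3.3
position: [0.3231, 0.364, 0.3026]
tool_rot: [0.745, 0.668, 0.0, 0.0]
ft_force: [0.8, 0.3, -0.1]
grip_width: 0.0868
grip_force: 0.0
```

Request:
servo_tool(rows=[-1, -0.0377, 0.0135, 0, 0, -1, -0.0377, 0.0135, 0, 0, -1, -0.0377, 0.0135, 0, 0, -1, -0.0377, 0.0135, 0, 0, -1, -0.0377, 0.0135, 0, 0])

```text
time: 3.72
position: [0.3696, 0.1691, 0.3029]
tool_rot: [0.745, 0.667, 0.0, 0.0]
ft_force: [0.3, -0.5, 0.1]
grip_width: 0.087
grip_force: 0.0
```

Request:
servo_tool(rows=[-1, -0.0377, 0.0135, 0, 0, -1, -0.0377, 0.0135, 0, 0, -1, -0.0377, 0.0135, 0, 0, -1, -0.0377, 0.0135, 0, 0, -1, -0.0377, 0.0135, 0, 0])

```text
time: 4.13
position: [0.4161, -0.0259, 0.3029]
tool_rot: [0.745, 0.667, 0.0, 0.0]
ft_force: [1.1, 0.1, 0.1]
grip_width: 0.0872
grip_force: 0.0
```

Request:
servo_tool(rows=[-1, -0.0377, 0.0135, 0, 0, -1, -0.0377, 0.0135, 0, 0, -1, -0.0377, 0.0135, 0, 0, -1, -0.0377, 0.0135, 0.03, 0, -1, -0.0377, 0.0135, 0.03, 0])

```text
time: 4.55
position: [0.4608, -0.2088, 0.2535]
tool_rot: [0.745, 0.667, 0.001, 0.003]
ft_force: [1.0, -0.4, 1.1]
grip_width: 0.087
grip_force: 0.0
```

Request:
servo_tool(rows=[-1, -0.036, 0.011, 0.02, 0, -1, -0.036, 0.011, 0.02, 0, -1, 0, 0, 0.04, 0, -1, 0, 0, 0.04, 0, -1, 0, 0, 0, 0])

```text
time: 4.97
position: [0.4686, -0.2751, 0.126]
tool_rot: [0.745, 0.667, -0.001, -0.008]
ft_force: [-1.8, 1.1, 0.5]
grip_width: 0.0872
grip_force: 0.0
```

```bash
python3 - <<'E'
from h import *
look(["strip_nose","strip_tail"])
o=robot.get_obs();print(o["position"],R.from_quat(o["tool_rot"]).as_matrix().round(4).tolist())
E
```

```text
scene strip_nose [([0.5135, 0.0148, 0.0487], 0.72)]
scene strip_tail []
top strip_nose [([0.5165, 0.0133, 0.0462], 0.64)]
top strip_tail [([0.4777, -0.3256, 0.0501], 0.58)]
[ 0.47478357 -0.27881546  0.13658914] [[0.1086, 0.9941, 0.0046], [0.9941, -0.1086, -0.0041], [-0.0036, 0.005, -1.0]]
```

Request:
servo_tool(rows=[-1, -0.016, 0.005, 0.02, 0, -1, -0.0155, 0.0045, 0.02, 0, -1, 0, 0, 0.02, 0, -1, 0, 0, 0.015, 0, -1, 0, 0, 0, 0])

```text
time: 5.68
position: [0.4788, -0.3099, 0.0583]
tool_rot: [0.745, 0.667, -0.0, -0.001]
ft_force: [-0.7, 1.0, -0.4]
grip_width: 0.087
grip_force: 0.0
```

Request:
servo_tool(rows=[-1, 0, 0, 0, 0])

```text
time: 5.77
position: [0.4798, -0.3105, 0.0599]
tool_rot: [0.745, 0.667, 0.0, 0.001]
ft_force: [0.7, -0.3, 0.8]
grip_width: 0.0868
grip_force: 0.0
```

Request:
servo_tool(rows=[-1, 0, 0, 0.0125, 0, -1, 0, 0, 0, 0, 1, 0, 0, 0, 0, 1, 0, 0, 0, 0, 1, 0, 0, 0, 0], newtons=20)

```text
time: 6.18
position: [0.4798, -0.3107, 0.0473]
tool_rot: [0.745, 0.667, 0.0, 0.001]
ft_force: [-0.1, -0.5, 0.8]
grip_width: 0.0741
grip_force: 0.0
```

Request:
servo_tool(rows=[1, 0, 0, 0, 0, 1, 0, 0, 0, 0, 1, 0, 0, 0, 0])

```text
time: 6.43
position: [0.4792, -0.3104, 0.0463]
tool_rot: [0.745, 0.667, -0.0, 0.0]
ft_force: [0.0, 0.8, 3.3]
grip_width: 0.0558
grip_force: 20.0
```

```bash
python3 - <<'E'
from h import *
look(["strip_nose","strip_tail","slot"],save="c")
o=robot.get_obs();print(o["position"],o["grip_width"],o["grip_force"],o["ft_force"],R.from_quat(o["tool_rot"]).as_matrix().round(4).tolist())
E
```

```text
scene strip_nose [([0.511, 0.0145, 0.0497], 0.82), ([0.6748, -0.0761, -0.0019], 0.48), ([0.4949, -0.1504, 0.0496], 0.39)]
scene strip_tail [([0.4824, -0.3255, 0.052], 0.79)]
scene slot [([0.5209, 0.0417, 0.0483], 0.89)]
top strip_nose [([0.5172, 0.0124, 0.0499], 0.77), ([0.3459, -0.0493, -0.0003], 0.26)]
top strip_tail [([0.5148, -0.0046, 0.1357], 0.57)]
top slot [([0.5161, 0.0434, 0.044], 0.64)]
[ 0.47923358 -0.31043889  0.04631115] 0.05549172332772078 20.000430643558502 [-0.40937913  0.517685    4.87541499] [[0.1095, 0.994, 0.0003], [0.994, -0.1095, -0.0003], [-0.0003, 0.0004, -1.0]]
```

View pics/c_scene.png

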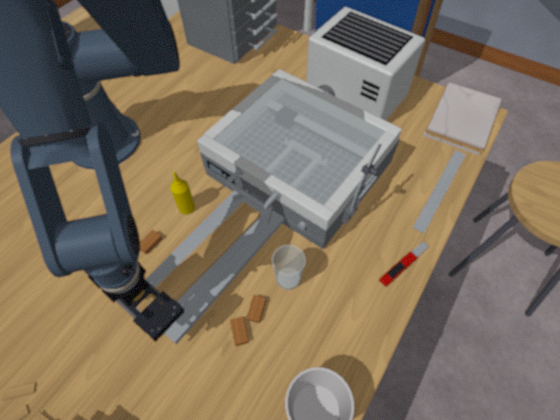

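Request:
servo_tool(rows=[1, 0, 0.005, -0.001, -1, 1, 0, 0.005, 0, -1, 1, 0, 0.0055, 0, -0.5, 1, 0.01, 0, 0, 0, 1, 0, 0, 0, 0])

```text
time: 7.25
position: [0.4951, -0.2996, 0.0465]
tool_rot: [0.73, 0.684, 0.0, -0.001]
ft_force: [-0.5, 1.2, -0.6]
grip_width: 0.0557
grip_force: 20.0
```

```bash
python3 - <<'E'
from h import *
look(["strip_nose","slot","strip"])
p=robot.camera("top")
cv2.imwrite("pics/d.png",cv2.resize(p["pixels"][180:300,230:430],(800,480),interpolation=cv2.INTER_CUBIC)[:,:,::-1])
o=robot.get_obs();print(o["position"],o["ft_force"],R.from_quat(o["tool_rot"]).as_matrix().round(4)[:2,0])
E
```

```text
scene strip_nose [([0.5173, 0.0298, 0.0516], 0.72), ([0.521, 0.043, 0.0489], 0.45)]
scene slot [([0.5221, 0.0424, 0.0507], 0.73)]
scene strip [([0.5028, -0.1382, 0.0511], 0.74)]
top strip_nose [([0.5208, 0.0239, 0.0487], 0.97), ([0.6527, -0.2388, 0.0023], 0.36)]
top slot [([0.5182, 0.0419, 0.042], 0.64), ([0.7314, 0.1486, 0.1036], 0.51), ([0.3456, -0.0483, -0.0015], 0.43)]
top strip [([0.504, -0.1437, 0.0417], 0.79)]
[ 0.4950786  -0.30186393  0.04700665] [ 0.90153191  0.6503787  -0.08073885] [0.0662 0.9978]
```

View pics/d.png

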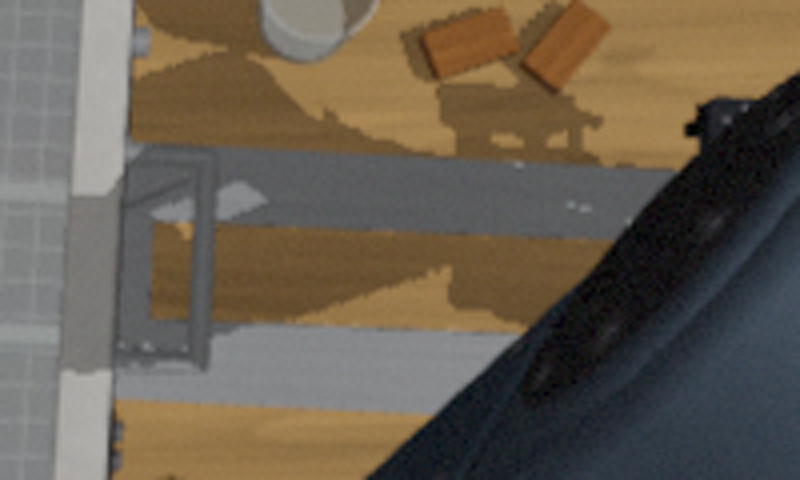

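Request:
servo_tool(rows=[1, 0.015, 0, 0, 0, 1, 0.015, 0, 0, 0, 1, 0.015, 0, 0, 0, 1, 0.015, 0, 0, 0, 1, 0.015, 0, 0, 0])

```text
time: 8.12
position: [0.4999, -0.2245, 0.047]
tool_rot: [0.73, 0.684, -0.0, -0.0]
ft_force: [-0.2, -0.0, -1.2]
grip_width: 0.0557
grip_force: 20.0
```

Request:
servo_tool(rows=[1, 0.015, 0, 0, 0, 1, 0.015, 0, 0, 0, 1, 0.015, 0, 0, 0, 1, 0.015, 0, 0, 0, 1, 0.015, 0, 0, 0])

```text
time: 8.53
position: [0.5052, -0.1503, 0.0471]
tool_rot: [0.73, 0.684, 0.0, 0.0]
ft_force: [0.8, -0.7, -0.3]
grip_width: 0.0558
grip_force: 20.0
```

```bash
python3 - <<'E'
from h import *
look(["strip_nose","strip_tail","strip","glue_bottle","clear_cup","lid_handle"],save="e")
o=robot.get_obs();print(o["position"],o["ft_force"],o["grip_force"],R.from_quat(o["tool_rot"]).as_matrix().round(4)[:2,0])
E
```

```text
scene strip_nose []
scene strip_tail [([0.5088, -0.164, 0.0525], 0.59)]
scene strip [([0.5173, 0.0064, 0.0508], 0.8)]
scene glue_bottle []
scene clear_cup [([0.6783, -0.0744, 0.0006], 0.57)]
scene lid_handle [([0.5178, -0.0025, 0.1307], 0.71)]
top strip_nose [([0.5304, 0.2101, 0.0031], 0.36)]
top strip_tail []
top strip []
top glue_bottle []
top clear_cup [([0.6703, -0.0745, -0.0039], 0.63)]
top lid_handle [([0.6539, -0.1763, 0.0015], 0.39)]
[ 0.50515991 -0.15248637  0.0469772 ] [-0.01036661 -0.56092598 -1.24714291] 20.00006675720215 [0.0667 0.9978]
```

Request:
servo_tool(rows=[1, 0.012, 0, 0, 0, 1, 0.012, 0, 0, 0, 1, 0.012, 0, 0, 0, 1, 0.008, 0, 0, 0, 1, 0, 0, 0, 0])

```text
time: 9.65
position: [0.5073, -0.1054, 0.0469]
tool_rot: [0.729, 0.684, -0.0, -0.001]
ft_force: [-0.0, 0.1, -1.2]
grip_width: 0.0557
grip_force: 20.0
```

Request:
servo_tool(rows=[1, 0.004, 0, 0, 0, 1, 0.003, 0, 0, 0, 1, 0, 0, 0, 0])

```text
time: 9.9
position: [0.5085, -0.1006, 0.047]
tool_rot: [0.73, 0.684, 0.0, -0.0]
ft_force: [-0.0, -0.0, -0.7]
grip_width: 0.0556
grip_force: 20.0
```

Request:
servo_tool(rows=[1, 0.003, 0, 0, 0, 1, 0, 0, 0, 0])

```text
time: 10.07
position: [0.5087, -0.0981, 0.047]
tool_rot: [0.73, 0.683, 0.0, -0.0]
ft_force: [0.9, -0.8, -0.3]
grip_width: 0.056
grip_force: 20.0
```

Request:
servo_tool(rows=[1, 0.003, 0, 0, 0, 1, 0, 0, 0, 0])

```text
time: 10.23
position: [0.5088, -0.095, 0.047]
tool_rot: [0.73, 0.683, 0.0, -0.0]
ft_force: [1.5, 1.3, -0.6]
grip_width: 0.0555
grip_force: 20.0
```

Request:
servo_tool(rows=[1, 0.003, 0, 0, 0, 1, 0, 0, 0, 0])

```text
time: 10.4
position: [0.5101, -0.0945, 0.0473]
tool_rot: [0.729, 0.684, -0.001, 0.002]
ft_force: [-2.2, -7.6, -0.3]
grip_width: 0.0554
grip_force: 20.0
```

Request:
servo_tool(rows=[1, 0.003, 0, 0, 0, 1, 0, 0, 0, 0])

```text
time: 10.57
position: [0.5113, -0.0944, 0.0477]
tool_rot: [0.728, 0.685, -0.002, 0.005]
ft_force: [-2.7, -17.4, -0.3]
grip_width: 0.0553
grip_force: 20.0
```

Request:
servo_tool(rows=[1, 0, 0, 0, 0, 1, -0.002, 0, 0, 0, 1, -0.002, 0, 0, 0, -1, 0, 0, 0, 0, -1, 0, 0, 0, 0])

```text
time: 10.98
position: [0.5089, -0.093, 0.047]
tool_rot: [0.73, 0.683, 0.0, -0.0]
ft_force: [0.7, -0.1, -0.1]
grip_width: 0.0627
grip_force: 0.0
```

Request:
servo_tool(rows=[-1, 0, 0, 0, 0, -1, 0, 0, 0, 0, -1, 0, 0, -0.02, 0, -1, 0, 0, -0.04, 0, -1, 0, 0, -0.04, 0])

```text
time: 11.4
position: [0.5076, -0.0922, 0.1467]
tool_rot: [0.73, 0.683, -0.001, -0.002]
ft_force: [0.9, -0.8, 0.2]
grip_width: 0.0858
grip_force: 0.0
```

Request:
servo_tool(rows=[-1, 0, 0, -0.04, 0, -1, 0, 0, -0.04, 0, -1, 0, 0, -0.02, -7, -1, 0, 0, 0, -7, -1, 0, 0, 0, -7])

```text
time: 11.82
position: [0.51, -0.093, 0.2493]
tool_rot: [0.591, 0.807, 0.001, 0.002]
ft_force: [-0.1, -0.6, 0.3]
grip_width: 0.0869
grip_force: 0.0
```

```bash
python3 - <<'E'
from h import *
look(["strip_tail","strip","lid_handle","slot","index_mark"],save="f")
o=robot.get_obs();print(o["time"],o["position"],o["q"],R.from_quat(o["tool_rot"]).as_matrix().round(4)[:2,0])
E
```

```text
scene strip_tail [([0.5091, -0.1096, 0.0494], 0.93)]
scene strip [([0.5161, 0.0661, 0.0478], 0.85)]
scene lid_handle [([0.5127, -0.0059, 0.1296], 0.62)]
scene slot [([0.5186, 0.0408, 0.0501], 0.58)]
scene index_mark []
top strip_tail [([0.5169, 0.0428, 0.0403], 0.6)]
top strip [([0.5186, 0.0619, 0.0408], 0.76)]
top lid_handle [([0.5189, -0.0062, 0.1328], 0.61)]
top slot [([0.5182, 0.0399, 0.0431], 0.64)]
top index_mark [([0.7326, 0.1695, 0.1939], 0.49)]
12.4167 [ 0.50896617 -0.0931938   0.24676408] [-3.97308897e-01  3.52599177e-01  1.67045025e+00  1.44126780e-05
  1.11899338e+00 -6.97269950e-01] [-0.2955  0.9553]
```

View pics/f_scene.png

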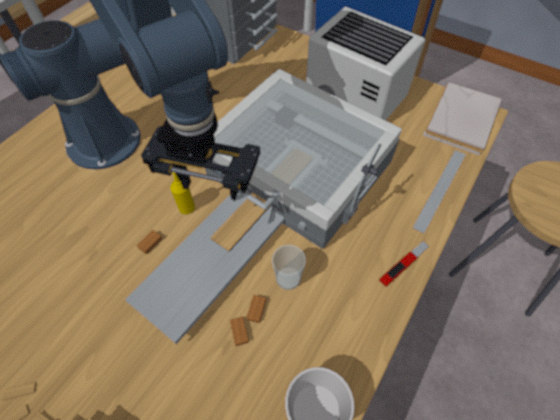

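Request:
servo_tool(rows=[0.17, 0, 0, 0, -7, 0.17, 0, 0, 0, -7, 0.17, 0, 0, 0, -7, 0.17, 0, 0, 0, -7, 0.17, 0, 0, 0, -7])

```text
time: 12.83
position: [0.509, -0.0932, 0.2469]
tool_rot: [0.321, 0.947, 0.0, -0.0]
ft_force: [-0.5, 0.5, 0.2]
grip_width: 0.0615
grip_force: 0.0
```

Request:
servo_tool(rows=[0.17, 0, 0, 0, -7, 0.17, 0, 0, 0, -7, 0.17, 0, 0, 0, -7, 0.17, 0, 0, 0, -7, 0.17, 0, 0, 0, -6])

```text
time: 13.25
position: [0.509, -0.0932, 0.2469]
tool_rot: [0.03, 1.0, 0.0, -0.0]
ft_force: [-0.1, -0.3, -0.4]
grip_width: 0.0374
grip_force: 0.0
```

Request:
servo_tool(rows=[0.17, 0, 0.03, 0, 0, 0.17, 0, 0.03, 0.03, 0, 0.17, -0.0006, 0.0285, 0.03, 0, 0.17, 0, 0, 0.02, 0, 0.17, 0, 0, 0, 0])

```text
time: 13.67
position: [0.5122, -0.0034, 0.1639]
tool_rot: [0.032, 0.999, 0.001, -0.004]
ft_force: [-0.9, -0.9, -0.2]
grip_width: 0.0359
grip_force: 0.0
```

```bash
python3 - <<'E'
from h import *
look(["lid_handle","strip_tail"],save="g")
p=robot.camera("scene");cv2.imwrite("pics/g.png",cv2.resize(p["pixels"][100:260,160:360],(750,600),interpolation=cv2.INTER_CUBIC)[:,:,::-1])
o=robot.get_obs();print(o["time"],o["position"],o["q"],o["grip_width"],R.from_quat(o["tool_rot"]).as_matrix().round(4)[:,1])
E
```

```text
scene lid_handle [([0.516, -0.0031, 0.1299], 0.91)]
scene strip_tail [([0.5104, -0.1096, 0.0511], 0.78)]
top lid_handle []
top strip_tail [([0.6704, -0.0753, -0.0022], 0.38)]
14.0167 [ 0.5165278  -0.0064403   0.16894098] [-2.28990255e-01  4.57816810e-01  1.76035391e+00 -9.60358924e-05
  9.20209028e-01 -1.73235774e+00] 0.03625638306960661 [ 6.730e-02  9.977e-01 -6.000e-04]
```

View pics/g.png

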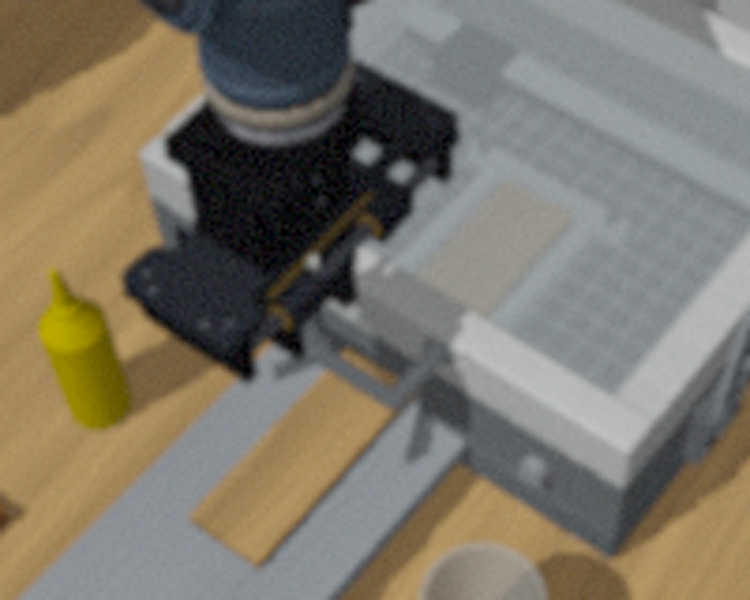

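Request:
servo_tool(rows=[0.17, 0, 0.002, 0.015, 0, 0.17, 0, 0, 0.02, 0, 0.17, 0, 0, 0.015, 0, 0.17, 0, 0, 0.011, 0, 0.17, 0, 0, 0, 0], newtons=45)

```text
time: 14.43
position: [0.5147, -0.0038, 0.1054]
tool_rot: [0.034, 0.999, 0.0, -0.001]
ft_force: [-0.8, -1.1, 0.1]
grip_width: 0.0363
grip_force: 0.0
```

Request:
servo_tool(rows=[1, 0, 0, 0, 0, 1, 0, 0, 0, 0, 1, 0, 0, 0, 0, 1, 0, 0, 0, 0, 1, 0, 0, 0, 0])

```text
time: 14.85
position: [0.5162, -0.0023, 0.1073]
tool_rot: [0.034, 0.999, 0.001, 0.001]
ft_force: [1.5, 3.6, 1.3]
grip_width: 0.0107
grip_force: 37.4
```

```bash
python3 - <<'E'
from h import *
look(["lid_handle","strip_tail","pointer_tip","index_mark"])
o=robot.get_obs();print(o["time"],o["position"],o["ft_force"],o["grip_width"],o["grip_force"])
E
```

```text
scene lid_handle [([0.5127, -0.005, 0.1319], 0.73)]
scene strip_tail [([0.5122, -0.1103, 0.0504], 0.62)]
scene pointer_tip [([0.7307, 0.1498, 0.1035], 0.83)]
scene index_mark [([0.7324, 0.1667, 0.1965], 0.57)]
top lid_handle []
top strip_tail []
top pointer_tip [([0.7311, 0.148, 0.1015], 0.93)]
top index_mark [([0.7318, 0.168, 0.1961], 0.42)]
15.35 [ 0.51622939 -0.00229332  0.10727017] [0.59045045 4.75177142 2.50438032] 0.010400919528616178 44.47685971856117
```

Request:
servo_tool(rows=[1, 0, 0.002, -0.0185, 0, 1, 0, 0.0029, -0.0183, 0, 1, 0, 0.0038, -0.0182, 0, 1, 0, 0.0047, -0.018, 0, 1, 0, 0, 0, 0])

```text
time: 15.77
position: [0.5172, 0.0113, 0.1812]
tool_rot: [0.033, 0.999, 0.001, 0.002]
ft_force: [2.5, 4.0, -10.6]
grip_width: 0.01
grip_force: 45.6
```

Request:
servo_tool(rows=[1, 0, 0.0056, -0.0177, 0, 1, 0, 0.0065, -0.0174, 0, 1, 0, 0, 0, 0, 1, 0, 0, 0, 0])

```text
time: 16.1
position: [0.5181, 0.0227, 0.214]
tool_rot: [0.033, 0.999, 0.0, 0.001]
ft_force: [5.2, 3.1, -12.0]
grip_width: 0.0099
grip_force: 45.7
```

```bash
python3 - <<'E'
from h import *
look(["lid_handle","strip_tail","pointer_tip","index_mark"])
o=robot.get_obs();print(o["time"],o["position"],o["ft_force"],o["grip_width"],o["grip_force"])
E
```

```text
scene lid_handle [([0.5156, 0.0222, 0.2379], 0.6)]
scene strip_tail [([0.5095, -0.1075, 0.0508], 0.82)]
scene pointer_tip [([0.7308, 0.16, 0.1614], 0.69)]
scene index_mark [([0.518, 0.0225, 0.2374], 0.66), ([0.7327, 0.1701, 0.1926], 0.52)]
top lid_handle [([0.5155, 0.0413, 0.044], 0.15)]
top strip_tail []
top pointer_tip []
top index_mark [([0.7329, 0.1674, 0.1931], 0.73), ([0.6505, -0.1772, 0.0014], 0.56)]
16.6 [0.5180406  0.02227862 0.2128576 ] [  5.570019     3.88954047 -12.22260738] 0.010250956902346075 45.6591871753335
```

Request:
servo_tool(rows=[1, 0, 0.0073, -0.0171, 0, 1, 0, 0.0082, -0.0167, 0, 1, 0, 0.0045, -0.0083, 0, 1, 0, 0.0045, -0.008, 0, 1, 0, 0, 0, 0])

```text
time: 17.02
position: [0.52, 0.0474, 0.2639]
tool_rot: [0.033, 0.999, 0.001, 0.001]
ft_force: [6.6, 2.4, -14.6]
grip_width: 0.0099
grip_force: 45.5
```

Request:
servo_tool(rows=[1, 0, 0.003, -0.005, 0, 1, 0, 0, 0, 0, 1, 0, 0, 0, 0])

```text
time: 17.27
position: [0.5202, 0.0497, 0.2676]
tool_rot: [0.033, 0.999, 0.0, 0.001]
ft_force: [7.6, 2.1, -13.6]
grip_width: 0.0104
grip_force: 45.5
```

```bash
python3 - <<'E'
from h import *
look(["lid_handle","strip_tail","pointer_tip","index_mark","glue_bottle","clear_cup"],save="i")
look(["strip_tail","pointer_tip","index_mark"])
p=robot.camera("scene");cv2.imwrite("pics/j.png",cv2.resize(p["pixels"][80:280,180:440],(780,600),interpolation=cv2.INTER_CUBIC)[:,:,::-1])
o=robot.get_obs();print(o["time"],o["position"],o["ft_force"],o["grip_width"],o["grip_force"])
E
```

```text
scene lid_handle [([0.5214, 0.0479, 0.2934], 0.81)]
scene strip_tail [([0.5116, -0.1093, 0.0541], 0.75), ([0.7325, 0.1706, 0.1976], 0.47)]
scene pointer_tip [([0.7297, 0.1716, 0.1933], 0.93)]
scene index_mark [([0.7309, 0.1701, 0.196], 0.53), ([0.3426, -0.1767, -0.0008], 0.23)]
scene glue_bottle [([0.3458, -0.0504, -0.0007], 0.76)]
scene clear_cup []
top lid_handle []
top strip_tail [([0.5086, -0.1139, 0.0516], 0.62)]
top pointer_tip [([0.5092, -0.1103, 0.0501], 0.72)]
top index_mark [([0.7298, 0.1653, 0.1959], 0.54)]
top glue_bottle [([0.344, -0.0485, -0.0025], 0.69), ([0.3443, -0.1754, -0.0011], 0.51)]
top clear_cup [([0.6691, -0.0772, -0.0034], 0.89)]
scene strip_tail [([0.5131, -0.11, 0.0546], 0.81)]
scene pointer_tip [([0.7309, 0.173, 0.1917], 0.86), ([0.5311, 0.2305, 0.0505], 0.19)]
scene index_mark [([0.7316, 0.1714, 0.1958], 0.44)]
top strip_tail [([0.5134, -0.1113, 0.0511], 0.62)]
top pointer_tip []
top index_mark [([0.7318, 0.1668, 0.1949], 0.5), ([0.3451, -0.048, 0.0005], 0.18)]
18.4167 [0.52013492 0.04952376 0.26729698] [  6.81572279   2.52001615 -14.27515228] 0.010045523085720768 45.50488212527853
```

View pics/j.png

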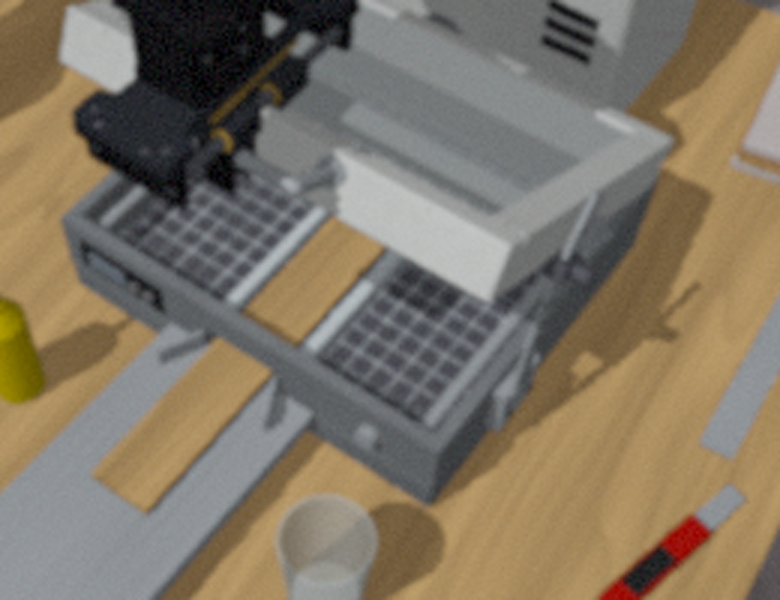

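```bash
python3 -c "
from rig import robot
print(robot.hand_in())"
```

```text
the job is handed in; nothing more can be done
None
```

I fed the strip home against the stop and lifted the lid to the index. I handed the job in with the gripper still holding the handle, the pointer about 4 mm from the index. No verdict came back.

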